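# Wipe the sprung feeder deck clean into its chip tray

## Task

Take the scraper block from its black pad and wipe all six metal chips off the sprung feeder deck into the red tray, stroking from the hinged back to the open edge with a steady push of about 8 newtons kept up right to that edge; the springs may be set soft or stiff, so go by feel: on the front half of the deck never exceed 13 newtons, and never bottom the springs. The deck is wider than the block, so take more than one stroke; do not touch the chips with the gripper and do not disturb the tin, wrench and brush. Stand the scraper back upright on the middle of its pad and let go.

Things in the scene. Friction and masses are not known exactly. Their poses are not given: they have to be found in the camera images.
- feeder: Vibratory feeder fixed on the bench: grey frame, sprung steel deck on top, red chip tray. Origin at bench level; z up, its y axis points from the tray to the hinged back of the deck, x across. The deck's top is 75 mm above the bench, level at rest, from y = -90 mm (open edge, no fence) to y = +110 mm (hinge line); plate 6 mm thick.
- deck (a joint): Tip angle of the deck (rad) about its hinge line (feeder y = +110 mm, 69 mm above the bench). 0 = level, held up by springs; grows as the deck is pressed down, the open edge dipping by 200 mm x angle; the springs bottom at 0.09. Stiff near the hinge, softer near the open edge. The springs' setting is not known: a push of 8 N at the open edge may dip it 10 mm or not at all.
- deck_lip (a point): Middle of the deck's open edge, on its upper face; moves with the deck. Blue fences 12 mm high stand on the deck along both sides and the back: inner faces at feeder x = -76 and +76 mm and at y = +104 mm.
- tray_floor (a point): Centre of the inner floor of the red chip tray below the deck's open edge, axes as the feeder's. Tray inside 182 (x) x 112 (y) mm, floor 4 mm above the bench, walls 4 mm thick, rim 45 mm above the bench; the deck's edge overhangs its inside by 12 mm.
- scraper: Scraper block standing upright on the black pad: orange foot and wooden body 90 mm wide (its x) and 24 mm thick (its y), 34 mm high; above that a wooden grip 60 mm wide, 24 mm thick, up to 86 mm. Origin at the centre of the underside, z up. About 160 g.
- pad: Black rubber parking pad fixed on the bench, 140 (its x) x 84 (its y) x 3 mm; origin at the centre of its underside.
- tin: Closed round tin standing upright, diameter 64, 70 mm high; bystander. Origin at the centre of its underside.
- wrench: Steel wrench lying flat, 150 mm long (its x); bystander. Origin at its middle.
- brush: Brush lying flat, 150 mm long (its x); bystander. Origin at its middle.
- chip0: Loose metal chip lying on the deck, rectangle 24 x 15 mm, 6 mm thick, 14 g. Origin at the centre of its underside.
- chip1: Loose metal chip lying on the deck, round slug, diameter 20 mm, 6 mm thick, 14 g. Origin at the centre of its underside.
- chip2: Loose metal chip lying on the deck, copper-coloured rectangle 20 x 16 mm, 6 mm thick, 14 g. Origin at the centre of its underside.
- chip3: Loose metal chip lying on the deck, round slug, diameter 18 mm, 6 mm thick, 14 g. Origin at the centre of its underside.
- chip4: Loose metal chip lying on the deck, rectangle 26 x 14 mm, 6 mm thick, 14 g. Origin at the centre of its underside.
- chip5: Loose metal chip lying on the deck, square 18 x 18 mm, 6 mm thick, 14 g. Origin at the centre of its underside.
Things that resemble listed ones, but are neither listed nor needed, are in the scene too. There is more than one size of the pad; the one meant has the size given above.

How it is judged:
By the outcome, as a careful person would: the job done as asked, in the order asked, and still so for the second after the job is handed in, with the robot touching nothing.
It also fails if it takes over 72 s, if anything falls off the work surface, if the arm or the gripper's body presses on something with over 40 N, if the wrist force passes 120 N, or if a joint passes its speed limit or range.

## Robot

A 6-joint arm with a two-finger parallel gripper is mounted at the origin on the work surface. World frame = base frame: x ahead of the robot, y to its left, z up, the work surface at z = 0. Lengths are in m, angles in rad, forces in N, time in s.
With the tool pointing down it reaches from about 0.35 to 0.725 m from the base axis. Payload 4.3 kg.
Tool frame: the origin (TCP) lies at the very end of the fingers, on their centre line; the grasp point (between the pads) lies 19 mm behind it; z points along the fingers, y is the direction in which the jaws open and shut (so a half turn about z gives the same grasp; the last joint's range is limited). The gripper opens to 85 mm and grips with 20 to 120 N. Pads are 22 mm wide; open, the fingers measure 114 mm over their backs; the gripper's body (76 mm by 85 mm) begins 54 mm behind the grasp point. The pads swing forward as they close: fully open they stand 13 mm farther back than shut.
Start: joints at [1.096, 0.377, 0.081, 1.274, 0, 1.46], TCP at [0.205, 0.537, 0.231] pointing down, gripper open.
Joint ranges: [-2.72, 2.72], [-0.84, 1.66], [-1.02, 1.22], [-1.77, 2.12], [-1.37, 1.28], [-3.14, 3.14]. Speed limits (rad/s): [2.57, 2.57, 3.14, 3.14, 3.14, 3.14].

## Interface

Orientations are given as a 3x3 rotation matrix whose columns are the frame's x, y, z axes.
In Python, from cell import status, snapshot, calibration, order gives the robot as it stands.
- The arm moves only by the tool move_arm, never from a script. Its argument "commands" is a list of rows, each an object with "linear": the shift along the tool's x, y, z in mm, a list of three; "turn": the turn, a rotation vector about the tool's x, y, z in rad, a list of three; "gripper": the opening, from 0 (shut) to 1 (fully open). In form: [{"linear": [x, y, z], "turn": [rx, ry, rz], "gripper": gripper}, ...]. A call has 1 to 5 rows; each row shifts and turns the commanded pose from where the row before left it, along the tool's axes as they then stand; what a row does not reach is not made up. A row lasts 1/8 s, in which the tool goes at most 62.5 mm and 10.7 degrees, less where a joint would pass 70% of its speed; a pose out of reach is approached as far as the arm can. A call is refused whole if a number of a shift passes 62.5 or a number of a turn 0.188, either way. A call with a gripper value outside its range is refused whole. The fingers move at their own pace and stop on an object; "squeeze" is the grip in N (left out, the last holds). Time passes only in rows, so rows that do not move let the fingers close. It gives the time, the measured TCP pose, the force and the opening at its end, in the units of the state.
- status.get_state(): the state, without advancing time (a new reading comes with each control period).
- snapshot(name): name is "side" or "top"; returns (picture, depth): 480x640x3 uint8, blue, green, red; 480x640 float32, m along the optical axis (not along the pixel's ray), 0 where there is no reading.
- calibration(name): a dict with "vfov" (degrees; the focal length in pixels is half the picture's height over the tangent of half this angle, whatever the lens; pixels are square), "cx", "cy" (the principal point, pixels), "view" (4x4, takes a point from world to camera coordinates). Camera axes: x right, y up, looking along -z (the intrinsics and any distortion apply to the point x, -y, -z); pixel columns grow to the right and rows downward; lengths in m; the calibration is good to about 2 mm. A picture is of the moment at which its call begins. calibration takes no time and is no camera call.
- order.job_done(): hands the job in, once; it reports no verdict.
The state is a dict: "t": time; "joint_pos": joint angles; "qd": joint speeds; "effort": joint torques, N m; "tcp_pos": TCP position; "orientation": TCP orientation; "force": force on the tool from outside, world axes, zero at the start; "wrist_torque": the same for the moment, N m; "grip_width": opening from 0.0 (shut) to 1.0 (fully open).
Only numpy, scipy, OpenCV 4.12 (cv2) and the standard library are available. Lean on these libraries where they do the work, as an engineer would, in place of code of your own. Each camera call takes 0.05 s, during which the arm holds its last target. There are 200 camera calls.

## Working session

There is one attempt and no reset: what is moved stays moved. The work goes in short steps, Python scripts to look and compute and a tool call to move; the robot and the scene stay as the last step left them, time stands still between calls to the robot, and variables do not carry over. Pictures are saved under pics/ and viewed, about 8 in all and at most 12, crops included, and the job is handed in when it is done.

Besides the shell and the picture viewer there is one more tool, called after "Emit:" as name(argument=value, ...) on one line, values as JSON. move_arm: Moves the arm, as the interface text tells. Its arguments: {"type":"object","properties":{"commands":{"type":"array"},"squeeze":{"type":"number"}},"required":["commands"]}

```bash
mkdir -p pics; ls
python3 - <<'E'
from cell import status, snapshot, calibration
import cv2,numpy as np
for n in("top","side"):
    p,d=snapshot(n); np.savez(f"pics/{n}0.npz",p=p,d=d); cv2.imwrite(f"pics/{n}0.png",p)
    c=calibration(n); print(n,{k:(np.round(v,4).tolist()) for k,v in c.items() if not isinstance(v,str)})
s=status.get_state(); print(s)
E
```

```text
pics
top {'vfov': 53.3143, 'cx': 331.2498, 'cy': 245.9172, 'view': [[0.0053, -0.9999, 0.0102, -0.0479], [0.9833, 0.0071, 0.1818, -0.4417], [-0.1819, 0.0091, 0.9833, -1.007], [0.0, 0.0, 0.0, 1.0]]}
side {'vfov': 45.0726, 'cx': 312.9719, 'cy': 235.7912, 'view': [[0.4774, -0.8786, -0.0074, -0.2459], [0.5718, 0.3042, 0.7619, -0.2844], [-0.6672, -0.368, 0.6476, -1.257], [0.0, 0.0, 0.0, 1.0]]}
{'t': 0.1, 'joint_pos': array([1.09572508e+00, 3.77993546e-01, 7.97892973e-02, 1.27438986e+00,
       2.55646155e-05, 1.46050151e+00]), 'qd': array([ 0.00105676, -0.00257861,  0.00373239,  0.0011604 ,  0.00225219,
       -0.00033151]), 'effort': array([ 1.30789886e-03, -4.64696681e+01,  2.70580941e+01,  1.20106456e-02,
       -5.87067461e-05,  1.93836840e-06]), 'tcp_pos': array([0.20484784, 0.53666373, 0.23046382]), 'orientation': array([[-9.34203437e-01,  3.56739716e-01, -8.45040652e-04],
       [ 3.56740646e-01,  9.34202115e-01, -1.58699929e-03],
       [ 2.23293089e-04, -1.78404054e-03, -9.99998384e-01]]), 'force': array([0.10866296, 0.58825995, 0.63074786]), 'wrist_torque': array([-0.0418439 , -0.05095712,  0.00405993]), 'grip_width': 1.0007401794543522}
```

View pics/top0.png

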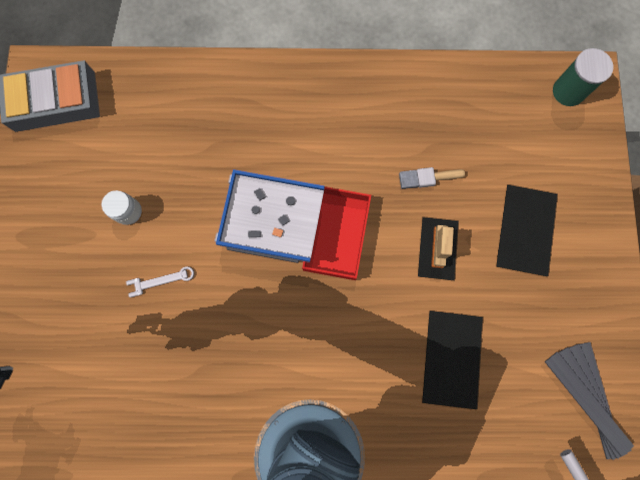

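View pics/side0.png

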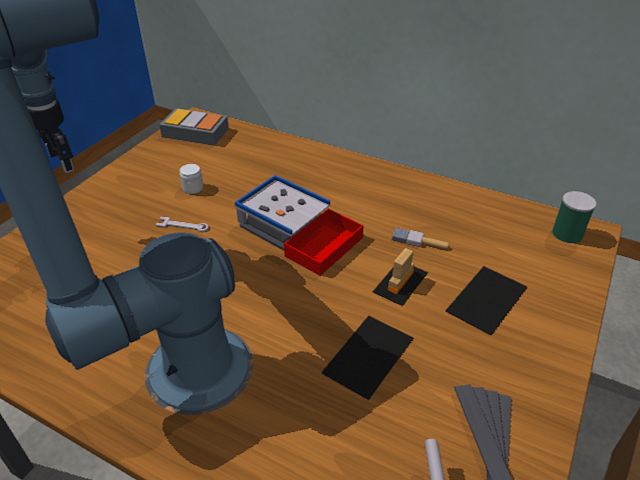

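The black pads are at top (438,248), (527,230) and (453,360). Only the one at (438,248), about 38x60 px, fits 140x84 mm, and the scraper stands on it. I'll measure this and confirm with a crop.

```bash
cat > h.py <<'E'
import cv2,numpy as np
from cell import status,snapshot,calibration
def cam(n):
    c=calibration(n); return c,240/np.tan(np.radians(c["vfov"])/2),np.array(c["view"])
def ray(n,uv,z):
    c,f,V=cam(n); uv=np.atleast_2d(uv).astype(float); R,t=V[:3,:3],V[:3,3]
    d=np.c_[(uv[:,0]-c["cx"])/f,-(uv[:,1]-c["cy"])/f,-np.ones(len(uv))]@R; o=-R.T@t
    return o+d*((z-o[2])/d[:,2])[:,None]
def cloud(n,d):
    c,f,V=cam(n); v,u=np.mgrid[:480,:640]
    P=np.stack([(u-c["cx"])/f*d,-(v-c["cy"])/f*d,-d],-1)
    return (P-V[:3,3])@V[:3,:3]
def rect(xy):
    (c,s,a)=cv2.minAreaRect((np.array(xy)*1000).astype(np.float32)); return np.round(c,1),np.round(s,1),round(a,1)
E
python3 - <<'E'
from h import *
print(calibration("top").keys(), {k:v for k,v in calibration("top").items() if k not in("view",)})
z=np.load("pics/top0.npz");p,d=z["p"],z["d"];P=cloud("top",d)
hsv=cv2.cvtColor(p,cv2.COLOR_BGR2HSV)
H,S,Vv=hsv[...,0],hsv[...,1],hsv[...,2]
v,u=np.mgrid[:480,:640]
def box(a,b,c,e): return (u>=a)&(u<=b)&(v>=c)&(v<=e)
def comp(m):
    n,l,st,c=cv2.connectedComponentsWithStats(m.astype(np.uint8)); 
    return [(l==i) for i in range(1,n) if st[i,4]>15]
blue=(H>100)&(H<125)&(S>140)&box(205,340,160,270)
uv=np.c_[u[blue],v[blue]]
print("fence depth z",np.percentile(P[blue][:,2],[10,50,90]))
print("blue top rect z.087",rect(ray("top",uv,.087)[:,:2]))
red=((H<8)|(H>172))&(S>150)&box(290,380,170,290)
hi=red&(P[...,2]>.038)
print("red rim",rect(ray("top",np.c_[u[hi],v[hi]],.045)[:,:2]))
for name,b in dict(pad=(410,470,210,285),p2=(490,560,180,280),p3=(420,490,305,415)).items():
    m=(Vv<45)&box(*b); m=max(comp(m),key=np.sum); print(name,m.sum(),rect(ray("top",np.c_[u[m],v[m]],.003)[:,:2]))
# chips
m=box(222,326,175,258)&(P[...,2]>.065)&((Vv<120)|((S>100)&(H<25)))&~blue
for k in comp(m):
    q=np.c_[u[k],v[k]]; print("chip",q.mean(0).round(1),k.sum(),rect(ray("top",q,.081)[:,:2]))
# scraper top
m=box(425,465,215,275)&(P[...,2]>.078); print("scr top",m.sum(),np.median(P[m][:,2]),rect(ray("top",np.c_[u[m],v[m]],.086)[:,:2]),rect(P[m][:,:2]))
m=box(425,465,215,275)&(P[...,2]>.028)&(P[...,2]<.04); print("shoulder",m.sum(),rect(P[m][:,:2]))
z=np.load("pics/side0.npz")
a=cv2.resize(p[160:300,210:370],None,fx=3.5,fy=3.5,interpolation=2)
b=cv2.resize(z["p"][225:325,360:460],None,fx=2.3,fy=2.3,interpolation=2)
c=cv2.resize(p[205:290,405:475],None,fx=2.9,fy=2.9,interpolation=2)
im=np.zeros((500,800,3),np.uint8); im[:a.shape[0],:a.shape[1]]=a; im[:b.shape[0],565:565+b.shape[1]]=b; im[240:240+c.shape[0],565:565+c.shape[1]]=c
cv2.imwrite("pics/crop1.png",im)
E
```

```text
dict_keys(['vfov', 'cx', 'cy', 'view']) {'vfov': 53.3142765491113, 'cx': 331.24980883993106, 'cy': 245.91721991882983}
fence depth z [0.08227314 0.08698779 0.08952387]
blue top rect z.087 (array([500. ,  84.8]), array([198.2, 165.1]), 79.9)
red rim (array([475.4, -57.5]), array([119.7, 192.1]), 79.8)
pad 1261 (array([ 446. , -288.2]), array([ 81. , 136.4]), 84.0)
p2 4176 (array([ 490.9, -494.2]), array([116.7, 195.3]), 79.2)
p3 4952 (array([ 200.2, -311.2]), array([118. , 196.6]), 83.6)
chip [229.4 201.4] 103 (array([523.6, 174.9]), array([  8.7, 136.1]), 77.1)
chip [259.6 194.1] 79 (array([546.4, 109.3]), array([24.3, 16.1]), 31.6)
chip [290.4 200.7] 61 (array([532.9,  43. ]), array([15.5, 19.3]), 0.5)
chip [255.6 209.8] 48 (array([511.3, 117.1]), array([13.2, 15.1]), 0.5)
chip [283.6 219.8] 67 (array([490.7,  56.8]), array([18.1, 18.3]), 35.2)
chip [277.7 232. ] 66 (array([463.9,  68.6]), array([20.2, 14.9]), 71.7)
chip [254.3 233.6] 72 (array([460.1, 118.5]), array([10.8, 25.5]), 0.4)
scr top 363 0.08955614022106588 (array([ 437.3, -285.2]), array([ 75.5, 121.6]), 84.4) (array([ 349.2, -181.2]), array([ 53.9, 346.5]), 42.7)
shoulder 138 (array([ 447.8, -285.9]), array([22.7, 90.1]), 86.2)
```

View pics/crop1.png

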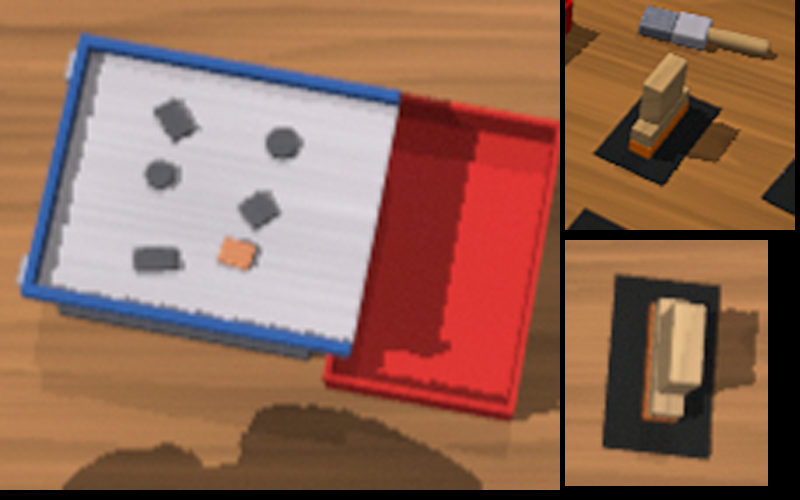

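The crop confirms the scraper stands on the 84x140 mm pad; the other two are about 118x196 mm. In feeder coordinates all chips lie at y < 56 mm, so there is room to land behind them. The feeder origin is about (498.5, 74.7) mm with its y axis at 80°. I'll move towards the scraper.

Emit:
move_arm(commands=[{"linear": [0,0,0],"turn": [0,0,-0.145],"gripper": 1},{"linear": [0,0,0],"turn": [0,0,-0.145],"gripper": 1},{"linear": [-42,-42,0],"turn": [0,0,0],"gripper": 1},{"linear": [-42,-42,0],"turn": [0,0,0],"gripper": 1},{"linear": [-42,-42,0],"turn": [0,0,0],"gripper": 1}], squeeze=60)

```text
t: 0.72
tcp_pos: [0.322, 0.4006, 0.2309]
orientation: [[-0.997, 0.074, -0.0], [0.074, 0.997, -0.001], [0.0, -0.001, -1.0]]
force: [-0.4, -0.3, -1.0]
grip_width: 0.999
```

Emit:
move_arm(commands=[{"linear": [-42,-42,0],"turn": [0,0,0],"gripper": 1},{"linear": [-42,-42,0],"turn": [0,0,0],"gripper": 1},{"linear": [0,-58,0],"turn": [0,0,0],"gripper": 1},{"linear": [0,-58,0],"turn": [0,0,0],"gripper": 1},{"linear": [0,-58,0],"turn": [0,0,0],"gripper": 1}])

```text
t: 1.35
tcp_pos: [0.3853, 0.1368, 0.2309]
orientation: [[-0.997, 0.074, -0.0], [0.074, 0.997, -0.0], [0.0, -0.0, -1.0]]
force: [0.7, -0.1, 0.5]
grip_width: 1.002
```

Emit:
move_arm(commands=[{"linear": [0,-58,0],"turn": [0,0,0],"gripper": 1},{"linear": [0,-58,0],"turn": [0,0,0],"gripper": 1},{"linear": [0,-58,0],"turn": [0,0,0],"gripper": 1},{"linear": [0,-58,0],"turn": [0,0,0],"gripper": 1},{"linear": [0,0,0],"turn": [0,0,0],"gripper": 1}])

```text
t: 1.98
tcp_pos: [0.368, -0.0963, 0.2311]
orientation: [[-0.997, 0.083, -0.0], [0.083, 0.997, -0.001], [0.0, -0.001, -1.0]]
force: [-0.4, 0.7, 0.7]
grip_width: 1.002
```

Run:
```python
from h import *
s=status.get_state(); print(s["t"],s["tcp_pos"].round(4),s["orientation"].round(4).tolist(),s["force"].round(2))
v,u=np.mgrid[:480,:640]
for n in("top","side"):
    z=np.load(f"pics/{n}0.npz");d=z["d"];P=cloud(n,d)
    near=(d>0)&(np.hypot(P[...,0]-.446,P[...,1]+.286)<.075)
    if n=="top": 
        for lo,hi in((.08,.1),(.028,.042)):
            m=near&(P[...,2]>lo)&(P[...,2]<hi); print(n,lo,m.sum(),np.median(P[m][:,2]),rect(P[m][:,:2]),P[m][:,:2].mean(0))
    else:
        m=near&(P[...,2]>.005)&(P[...,2]<.1); print(n,m.sum(),rect(P[m][:,:2]))
        m=near&(P[...,2]>.08)&(P[...,2]<.1); print(n,m.sum(),rect(P[m][:,:2]))
```

```text
1.975 [ 0.368  -0.0963  0.2311] [[-0.9965, 0.083, -0.0001], [0.083, 0.9965, -0.0006], [0.0001, -0.0006, -1.0]] [-0.35  0.71  0.68]
top 0.08 343 0.08948283042955861 (array([ 448.1, -287.7]), array([24.5, 60.5]), 85.1) [ 0.44711397 -0.28685014]
top 0.028 158 0.03734921806690292 (array([ 447.8, -285.9]), array([22.7, 90.1]), 86.2) [ 0.43497028 -0.2819522 ]
side 830 (array([ 444.8, -278.4]), array([113.1, 144.3]), 87.4)
side 204 (array([ 446.4, -285.4]), array([25. , 66.2]), 84.2)
```

Emit:
move_arm(commands=[{"linear": [-24,-46,0],"turn": [0,0,0],"gripper": 1},{"linear": [-24,-46,0],"turn": [0,0,0],"gripper": 1},{"linear": [-24,-46,0],"turn": [0,0,0],"gripper": 1},{"linear": [-24,-46,0],"turn": [0,0,0],"gripper": 1},{"linear": [0,0,45],"turn": [0,0,0],"gripper": 1}])

```text
t: 2.6
tcp_pos: [0.4555, -0.2878, 0.1887]
orientation: [[-0.997, 0.076, 0.008], [0.076, 0.997, -0.006], [-0.009, -0.006, -1.0]]
force: [0.6, 0.4, -0.6]
grip_width: 0.999
```

Emit:
move_arm(commands=[{"linear": [0,0,45],"turn": [0,0,0],"gripper": 1},{"linear": [0,0,0],"turn": [0,0,0],"gripper": 1}])

```text
t: 2.85
tcp_pos: [0.448, -0.2797, 0.1376]
orientation: [[-0.997, 0.073, -0.007], [0.073, 0.997, 0.006], [0.008, 0.006, -1.0]]
force: [-0.2, 0.9, 0.7]
grip_width: 0.999
```

Run:
```python
from h import *
a,_=snapshot("top");b,_=snapshot("side")
a=cv2.resize(a[190:310,380:500],None,fx=3.3,fy=3.3);b=cv2.resize(b[180:320,340:480],None,fx=2.83,fy=2.83)
h=min(len(a),len(b)); cv2.imwrite("pics/c2.png",np.hstack([a[:h],b[:h]]))
s=status.get_state(); print(s["t"],s["tcp_pos"].round(4),s["orientation"].round(4).tolist(),s["force"].round(2))
```

```text
2.95 [ 0.4508 -0.2824  0.1419] [[-0.9973, 0.0733, -0.0004], [0.0733, 0.9973, 0.0007], [0.0004, 0.0007, -1.0]] [ 0.33 -0.92 -0.41]
```

View pics/c2.png

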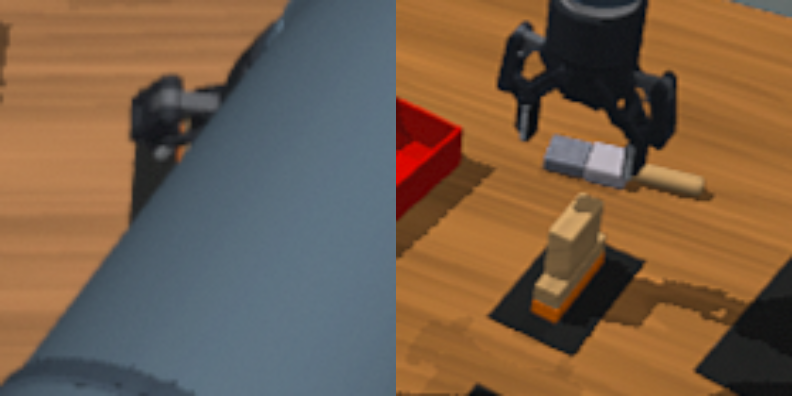

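The side view shows the open gripper above and straddling the scraper (crop about (570,235)). I'll fine-correct, lower and grip.

Emit:
move_arm(commands=[{"linear": [2.7,-4.8,25],"turn": [0,0,0.01],"gripper": 1},{"linear": [0,0,25],"turn": [0,0,0],"gripper": 1},{"linear": [0,0,20],"turn": [0,0,0],"gripper": 1},{"linear": [0,0,14],"turn": [0,0,0],"gripper": 1},{"linear": [0,0,10],"turn": [0,0,0],"gripper": 1}])

```text
t: 3.58
tcp_pos: [0.4486, -0.2885, 0.0482]
orientation: [[-0.996, 0.084, 0.002], [0.084, 0.996, -0.001], [-0.002, -0.001, -1.0]]
force: [-0.9, 0.7, -1.1]
grip_width: 1.002
```

Emit:
move_arm(commands=[{"linear": [0,0,0],"turn": [0,0,0],"gripper": 1},{"linear": [0,0,0],"turn": [0,0,0],"gripper": 1}])

```text
t: 3.82
tcp_pos: [0.448, -0.2884, 0.048]
orientation: [[-0.996, 0.085, 0.001], [0.085, 0.996, -0.001], [-0.001, -0.001, -1.0]]
force: [-0.4, 0.2, -0.3]
grip_width: 1.002
```

Emit:
move_arm(commands=[{"linear": [0,0,0],"turn": [0,0,0],"gripper": 0},{"linear": [0,0,0],"turn": [0,0,0],"gripper": 0},{"linear": [0,0,0],"turn": [0,0,0],"gripper": 0},{"linear": [0,0,0],"turn": [0,0,0],"gripper": 0}], squeeze=60)

```text
t: 4.32
tcp_pos: [0.4475, -0.288, 0.0473]
orientation: [[-0.996, 0.085, 0.0], [0.085, 0.996, 0.0], [-0.0, 0.0, -1.0]]
force: [0.5, 0.6, 0.5]
grip_width: 0.269
```

Emit:
move_arm(commands=[{"linear": [0,0,-15],"turn": [0,0,0],"gripper": 0},{"linear": [0,0,-40],"turn": [0,0,0],"gripper": 0},{"linear": [0,0,-45],"turn": [0,0,0.045],"gripper": 0},{"linear": [0,0,-35],"turn": [0,0,0.045],"gripper": 0},{"linear": [0,0,0],"turn": [0,0,0],"gripper": 0}])

```text
t: 4.95
tcp_pos: [0.4494, -0.2896, 0.1861]
orientation: [[-0.985, 0.174, 0.006], [0.174, 0.985, -0.005], [-0.006, -0.004, -1.0]]
force: [-0.0, -0.6, -3.2]
grip_width: 0.274
```

Emit:
move_arm(commands=[{"linear": [-1.5,30,0],"turn": [0,0,0],"gripper": 0},{"linear": [-1.5,50,0],"turn": [0,0,0],"gripper": 0},{"linear": [-1.5,50,0],"turn": [0,0,0],"gripper": 0},{"linear": [-1.5,50,0],"turn": [0,0,0],"gripper": 0},{"linear": [-1.5,50,0],"turn": [0,0,0],"gripper": 0}])

```text
t: 5.58
tcp_pos: [0.4939, -0.061, 0.181]
orientation: [[-0.985, 0.174, -0.002], [0.174, 0.985, 0.001], [0.002, 0.0, -1.0]]
force: [-0.2, -0.4, -2.1]
grip_width: 0.274
```

Emit:
move_arm(commands=[{"linear": [-1.5,50,0],"turn": [0,0,0],"gripper": 0},{"linear": [-1.5,50,0],"turn": [0,0,0],"gripper": 0},{"linear": [-1.5,50,0],"turn": [0,0,0],"gripper": 0},{"linear": [-1.5,35,0],"turn": [0,0,0],"gripper": 0},{"linear": [-0.5,20,0],"turn": [0,0,0],"gripper": 0}])

```text
t: 6.2
tcp_pos: [0.5361, 0.1394, 0.181]
orientation: [[-0.985, 0.172, -0.002], [0.172, 0.985, -0.0], [0.002, -0.001, -1.0]]
force: [0.6, -0.1, -2.3]
grip_width: 0.276
```

Emit:
move_arm(commands=[{"linear": [0,0,0],"turn": [0,0,0],"gripper": 0},{"linear": [0,0,0],"turn": [0,0,0],"gripper": 0},{"linear": [0,0,0],"turn": [0,0,0],"gripper": 0}])

```text
t: 6.58
tcp_pos: [0.5367, 0.1367, 0.1823]
orientation: [[-0.984, 0.176, -0.0], [0.176, 0.984, -0.0], [0.0, -0.0, -1.0]]
force: [0.7, 0.8, -1.3]
grip_width: 0.274
```

```bash
cat >> h.py <<'E'
O=np.array([.4985,.0747]);A=np.radians(80);EY=np.array([np.cos(A),np.sin(A)]);EX=np.array([EY[1],-EY[0]])
def st():
    s=status.get_state();R=np.array(s["orientation"]);d=s["tcp_pos"][:2]-O
    print("t %.2f tcp"%s["t"],s["tcp_pos"].round(4),"feeder mm",(1000*np.array([d@EX,d@EY])).round(1),"yaw %.2f"%np.degrees(np.arctan2(R[1,1],R[0,1])),"z",R[:,2].round(4),"F",s["force"].round(2),"g %.3f"%s["grip_width"]); return s,R
def goal(fx,fy,z):
    s,R=st(); w=np.r_[O+EX*fx/1e3+EY*fy/1e3,z]; print("tool mm to goal",(1000*(R.T@(w-s["tcp_pos"]))).round(1))
E
python3 - <<'E'
from h import *
goal(27,85,.1263)
F=[]
for i in range(6):
    snapshot("side"); F.append(status.get_state()["force"])
print(np.mean(F,0),np.std(F,0))
b,d=snapshot("side"); cv2.imwrite("pics/c3.png",cv2.resize(b[120:300,180:400],None,fx=3.3,fy=3.3))
E
```

```text
t 6.58 tcp [0.5367 0.1367 0.1823] feeder mm [26.9 67.7] yaw 79.89 z [-3.e-04 -3.e-04 -1.e+00] F [ 0.74  0.8  -1.31] g 0.274
tool mm to goal [-0.1 17.3 56. ]
[ 0.40154594 -0.31855462 -1.72710348] [0.38217269 0.48840397 0.30803874]
```

View pics/c3.png

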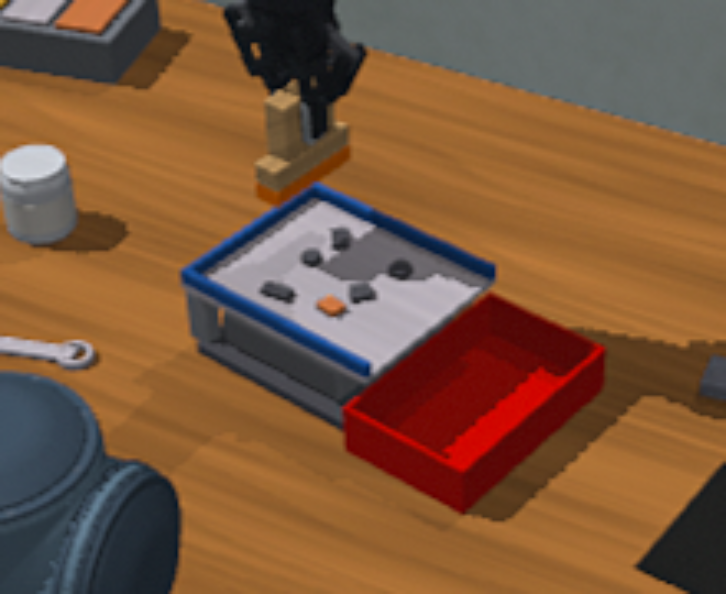

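The side view shows the scraper upright in the gripper behind all six chips, and the tray is clear. I'll move down close and check the block's lateral position.

Emit:
move_arm(commands=[{"linear": [0,9,0],"turn": [0,0,0],"gripper": 0},{"linear": [0,8,20],"turn": [0,0,0],"gripper": 0},{"linear": [0,0,20],"turn": [0,0,0],"gripper": 0},{"linear": [0,0,0],"turn": [0,0,0],"gripper": 0},{"linear": [0,0,0],"turn": [0,0,0],"gripper": 0}])

```text
t: 7.55
tcp_pos: [0.5402, 0.155, 0.143]
orientation: [[-0.985, 0.174, 0.001], [0.174, 0.985, 0.0], [-0.001, 0.0, -1.0]]
force: [-0.7, 0.1, -1.1]
grip_width: 0.276
```

Run:
```python
from h import *
goal(27,85,.1193)
for n in("side","top"):
    p,d=snapshot(n);P=cloud(n,d);hsv=cv2.cvtColor(p,cv2.COLOR_BGR2HSV)
    q=P[...,:2]-O; f=np.stack([q@EX,q@EY,P[...,2]],-1)*1000
    m=(d>0)&(hsv[...,0]<25)&(hsv[...,1]>60)&(abs(f[...,1]-80)<30)&(f[...,2]>93)&(abs(f[...,0]-27)<60)
    g=f[m]; print(n,m.sum(),"x",np.percentile(g[:,0],[1,99]).round(1),"y",np.percentile(g[:,1],[1,50,99]).round(1),"z",np.percentile(g[:,2],[1,99]).round(1))
    o=m&(hsv[...,0]<14)&(hsv[...,1]>180); g=f[o]
    if o.sum(): print(" foot",o.sum(),"x",np.percentile(g[:,0],[1,99]).round(1),"y",np.percentile(g[:,1],[1,50,99]).round(1),"z",np.percentile(g[:,2],[1,99]).round(1), np.polyfit(g[:,0],g[:,1],1))
```

```text
t 7.55 tcp [0.5402 0.155  0.143 ] feeder mm [27.1 86.4] yaw 80.00 z [ 7.e-04  3.e-04 -1.e+00] F [-0.74  0.11 -1.13] g 0.276
tool mm to goal [ 0.1 -1.4 23.7]
side 608 x [-21.8  70. ] y [ 71.8  78.8 104.5] z [ 98.6 282.4]
 foot 79 x [-22.5  66.2] y [72.  77.3 94. ] z [ 97.1 113. ] [-6.78600507e-02  7.96330807e+01]
top 501 x [-17.1  75.5] y [51.  77.5 95.3] z [101.8 473.7]
 foot 6 x [-16.5  25.3] y [72.8 73.5 91.9] z [103.3 110.5] [-0.26369873 78.54662391]
```

Emit:
move_arm(commands=[{"linear": [0,-1,10],"turn": [0,0,0],"gripper": 0},{"linear": [0,0,9],"turn": [0,0,0],"gripper": 0},{"linear": [0,0,2],"turn": [0,0,0],"gripper": 0},{"linear": [0,0,0],"turn": [0,0,0],"gripper": 0},{"linear": [0,0,0],"turn": [0,0,0],"gripper": 0}])

```text
t: 8.28
tcp_pos: [0.5399, 0.1537, 0.1215]
orientation: [[-0.985, 0.174, 0.0], [0.174, 0.985, 0.0], [-0.0, 0.0, -1.0]]
force: [0.1, 0.3, -1.5]
grip_width: 0.275
```

Emit:
move_arm(commands=[{"linear": [0,0,0.7],"turn": [0,0,0],"gripper": 0},{"linear": [0,0,0],"turn": [0,0,0],"gripper": 0}])

```text
t: 8.52
tcp_pos: [0.5398, 0.1537, 0.1208]
orientation: [[-0.985, 0.174, 0.0], [0.174, 0.985, 0.0], [-0.0, 0.0, -1.0]]
force: [-1.2, 1.0, -2.0]
grip_width: 0.273
```

Emit:
move_arm(commands=[{"linear": [0,0,0.7],"turn": [0,0,0],"gripper": 0},{"linear": [0,0,0],"turn": [0,0,0],"gripper": 0}])

```text
t: 8.78
tcp_pos: [0.5397, 0.1537, 0.1199]
orientation: [[-0.985, 0.174, 0.0], [0.174, 0.985, 0.0], [-0.0, 0.0, -1.0]]
force: [0.3, -0.5, -1.4]
grip_width: 0.275
```

Emit:
move_arm(commands=[{"linear": [0,0,0.5],"turn": [0,0,0],"gripper": 0},{"linear": [0,0,0],"turn": [0,0,0],"gripper": 0}])

```text
t: 9.02
tcp_pos: [0.5397, 0.1537, 0.1194]
orientation: [[-0.985, 0.174, 0.0], [0.174, 0.985, 0.0], [0.0, 0.0, -1.0]]
force: [0.4, 0.3, -2.9]
grip_width: 0.271
```

Emit:
move_arm(commands=[{"linear": [0,0,0.5],"turn": [0,0,0],"gripper": 0},{"linear": [0,0,0],"turn": [0,0,0],"gripper": 0}])

```text
t: 9.28
tcp_pos: [0.5397, 0.1537, 0.1193]
orientation: [[-0.985, 0.174, 0.0], [0.174, 0.985, 0.0], [-0.0, 0.0, -1.0]]
force: [-1.8, -0.2, 2.2]
grip_width: 0.271
```

Emit:
move_arm(commands=[{"linear": [0,0,0.4],"turn": [0,0,0],"gripper": 0},{"linear": [0,0,0],"turn": [0,0,0],"gripper": 0}])

```text
t: 9.52
tcp_pos: [0.5397, 0.1537, 0.1193]
orientation: [[-0.985, 0.174, 0.001], [0.174, 0.985, 0.0], [-0.001, 0.0, -1.0]]
force: [-3.0, -0.0, 5.9]
grip_width: 0.272
```

Contact at TCP z=0.1193, with about 7.6 N net (the block weighs 1.7 N). I'll start the stroke and feel the springs.

Emit:
move_arm(commands=[{"linear": [0,-7,0],"turn": [0,0,0],"gripper": 0},{"linear": [0,-8,0.1],"turn": [0,0,0],"gripper": 0},{"linear": [0,-8,0.1],"turn": [0,0,0],"gripper": 0}])

```text
t: 9.9
tcp_pos: [0.537, 0.1313, 0.1194]
orientation: [[-0.985, 0.174, 0.003], [0.174, 0.985, 0.002], [-0.003, 0.003, -1.0]]
force: [0.5, 2.1, 7.1]
grip_width: 0.277
```

Emit:
move_arm(commands=[{"linear": [0,-7,0.1],"turn": [0,0,0],"gripper": 0},{"linear": [0,-7,0.1],"turn": [0,0,0],"gripper": 0}])

```text
t: 10.15
tcp_pos: [0.5348, 0.1175, 0.1194]
orientation: [[-0.985, 0.174, 0.004], [0.174, 0.985, 0.002], [-0.003, 0.003, -1.0]]
force: [0.2, 3.5, 7.1]
grip_width: 0.271
```

Emit:
move_arm(commands=[{"linear": [0,-7,0],"turn": [0,0,0],"gripper": 0},{"linear": [0,-7,0],"turn": [0,0,0],"gripper": 0}])

```text
t: 10.4
tcp_pos: [0.5324, 0.1037, 0.1194]
orientation: [[-0.985, 0.174, 0.004], [0.174, 0.985, 0.002], [-0.003, 0.003, -1.0]]
force: [0.6, 4.2, 6.6]
grip_width: 0.274
```

Emit:
move_arm(commands=[{"linear": [0,-7,0],"turn": [0,0,0],"gripper": 0},{"linear": [0,-7,0],"turn": [0,0,0],"gripper": 0}])

```text
t: 10.65
tcp_pos: [0.5299, 0.0899, 0.1194]
orientation: [[-0.985, 0.174, 0.004], [0.174, 0.985, 0.002], [-0.003, 0.003, -1.0]]
force: [0.6, 3.3, 6.8]
grip_width: 0.274
```

The deck isn't dipping, so the setting is stiff so far. I'll continue.

Emit:
move_arm(commands=[{"linear": [0,-7,0],"turn": [0,0,0],"gripper": 0},{"linear": [0,-7,0],"turn": [0,0,0],"gripper": 0}])

```text
t: 10.9
tcp_pos: [0.5275, 0.0762, 0.1194]
orientation: [[-0.985, 0.174, 0.004], [0.174, 0.985, 0.002], [-0.003, 0.003, -1.0]]
force: [0.8, 4.2, 7.3]
grip_width: 0.273
```

Emit:
move_arm(commands=[{"linear": [0,-7,0],"turn": [0,0,0],"gripper": 0},{"linear": [0,-7,0],"turn": [0,0,0],"gripper": 0}])

```text
t: 11.15
tcp_pos: [0.5251, 0.0623, 0.1194]
orientation: [[-0.985, 0.174, 0.004], [0.174, 0.985, 0.002], [-0.003, 0.003, -1.0]]
force: [1.0, 3.7, 7.5]
grip_width: 0.272
```

Emit:
move_arm(commands=[{"linear": [0,-7,-0.1],"turn": [0,0,0],"gripper": 0},{"linear": [0,-7,0],"turn": [0,0,0],"gripper": 0}])

```text
t: 11.4
tcp_pos: [0.5225, 0.0485, 0.1193]
orientation: [[-0.985, 0.174, 0.003], [0.174, 0.985, 0.002], [-0.003, 0.003, -1.0]]
force: [1.1, 4.1, 7.6]
grip_width: 0.277
```

Emit:
move_arm(commands=[{"linear": [0,-7,0],"turn": [0,0,0],"gripper": 0},{"linear": [0,-7,0],"turn": [0,0,0],"gripper": 0}])

```text
t: 11.65
tcp_pos: [0.52, 0.0347, 0.1193]
orientation: [[-0.985, 0.174, 0.003], [0.174, 0.985, 0.002], [-0.003, 0.003, -1.0]]
force: [1.1, 3.3, 7.7]
grip_width: 0.273
```

Emit:
move_arm(commands=[{"linear": [0,-7,-0.1],"turn": [0,0,0],"gripper": 0},{"linear": [0,-7,-0.05],"turn": [0,0,0],"gripper": 0}])

```text
t: 11.9
tcp_pos: [0.5174, 0.0208, 0.1194]
orientation: [[-0.985, 0.174, 0.003], [0.174, 0.985, 0.002], [-0.003, 0.002, -1.0]]
force: [0.9, 4.3, 5.3]
grip_width: 0.274
```

Emit:
move_arm(commands=[{"linear": [0,-7,0],"turn": [0,0,0],"gripper": 0},{"linear": [0,-7,0],"turn": [0,0,0],"gripper": 0}])

```text
t: 12.15
tcp_pos: [0.5149, 0.007, 0.1193]
orientation: [[-0.985, 0.174, 0.003], [0.174, 0.985, 0.002], [-0.003, 0.002, -1.0]]
force: [1.5, 3.6, 7.2]
grip_width: 0.27
```

Emit:
move_arm(commands=[{"linear": [0,-7,0],"turn": [0,0,0],"gripper": 0},{"linear": [0,-7,0],"turn": [0,0,0],"gripper": 0}])

```text
t: 12.4
tcp_pos: [0.5125, -0.0069, 0.1193]
orientation: [[-0.985, 0.174, 0.003], [0.174, 0.985, 0.001], [-0.003, 0.002, -1.0]]
force: [0.3, 3.5, 6.8]
grip_width: 0.27
```

Emit:
move_arm(commands=[{"linear": [0,-6,0],"turn": [0,0,0],"gripper": 0},{"linear": [0,-3,0],"turn": [0,0,0],"gripper": 0}])

```text
t: 12.65
tcp_pos: [0.5108, -0.0158, 0.1193]
orientation: [[-0.985, 0.174, 0.003], [0.174, 0.985, 0.002], [-0.002, 0.002, -1.0]]
force: [0.6, 2.0, 6.9]
grip_width: 0.272
```

Run:
```python
from h import *
st()
b,d=snapshot("side"); cv2.imwrite("pics/c4.png",cv2.resize(b[120:300,200:400],None,fx=3,fy=3)); st()
```

```text
t 12.65 tcp [ 0.5108 -0.0158  0.1193] feeder mm [ 27.8 -87. ] yaw 79.96 z [ 0.0028  0.0015 -1.    ] F [0.57 2.04 6.86] g 0.272
t 12.70 tcp [ 0.5107 -0.0161  0.1193] feeder mm [ 27.8 -87.3] yaw 79.95 z [ 0.0026  0.0012 -1.    ] F [0.75 2.4  6.4 ] g 0.273
```

View pics/c4.png

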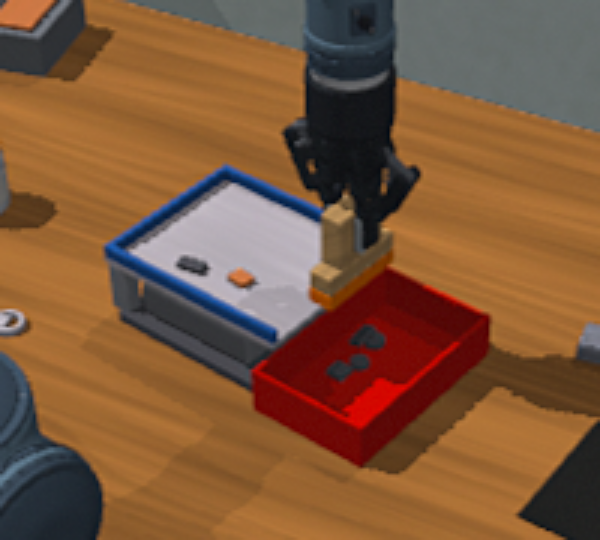

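The first stroke put four chips in the tray (crop about (355,350)). The copper chip and one bar remain on the left side. I'll lift over to the second lane.

Emit:
move_arm(commands=[{"linear": [0,0,-10],"turn": [0,0,0],"gripper": 0},{"linear": [0,0,-26],"turn": [0,0,0],"gripper": 0},{"linear": [10,30,0],"turn": [0,0,0],"gripper": 0},{"linear": [15,45,0],"turn": [0,0,0],"gripper": 0},{"linear": [15,45,0],"turn": [0,0,0],"gripper": 0}])

```text
t: 13.32
tcp_pos: [0.4906, 0.1098, 0.1542]
orientation: [[-0.985, 0.175, -0.001], [0.175, 0.985, -0.001], [0.001, -0.001, -1.0]]
force: [0.5, 0.3, -0.6]
grip_width: 0.276
```

Emit:
move_arm(commands=[{"linear": [10,35,0],"turn": [0,0,0],"gripper": 0},{"linear": [5,17,0],"turn": [0,0,0],"gripper": 0},{"linear": [0,0,0],"turn": [0,0,0],"gripper": 0},{"linear": [0,0,0],"turn": [0,0,0],"gripper": 0},{"linear": [0,0,0],"turn": [0,0,0],"gripper": 0}])

```text
t: 13.95
tcp_pos: [0.4857, 0.1621, 0.1543]
orientation: [[-0.984, 0.176, -0.0], [0.176, 0.984, -0.0], [0.0, -0.0, -1.0]]
force: [1.1, -0.2, -1.4]
grip_width: 0.275
```

Run:
```python
from h import *
goal(-27,85,.1193)
```

```text
t 13.95 tcp [0.4857 0.1621 0.1543] feeder mm [-27.8  83.8] yaw 79.88 z [-1.e-04 -4.e-04 -1.e+00] F [ 1.11 -0.21 -1.39] g 0.275
tool mm to goal [-0.8  1.2 35. ]
```

Emit:
move_arm(commands=[{"linear": [-1,1,14],"turn": [0,0,0],"gripper": 0},{"linear": [0,0,14],"turn": [0,0,0],"gripper": 0},{"linear": [0,0,5],"turn": [0,0,0],"gripper": 0},{"linear": [0,0,1],"turn": [0,0,0],"gripper": 0},{"linear": [0,0,0.5],"turn": [0,0,0],"gripper": 0}])

```text
t: 14.58
tcp_pos: [0.4869, 0.1641, 0.1199]
orientation: [[-0.985, 0.174, 0.0], [0.174, 0.985, 0.0], [-0.0, 0.0, -1.0]]
force: [-0.1, -0.5, -2.4]
grip_width: 0.278
```

Emit:
move_arm(commands=[{"linear": [0,0,0.5],"turn": [0,0,0],"gripper": 0},{"linear": [0,0,0],"turn": [0,0,0],"gripper": 0}])

```text
t: 14.82
tcp_pos: [0.4869, 0.1641, 0.1196]
orientation: [[-0.985, 0.174, 0.0], [0.174, 0.985, 0.0], [-0.0, 0.0, -1.0]]
force: [0.7, -0.5, -2.8]
grip_width: 0.271
```

Emit:
move_arm(commands=[{"linear": [0,0,0.4],"turn": [0,0,0],"gripper": 0},{"linear": [0,0,0],"turn": [0,0,0],"gripper": 0}])

```text
t: 15.08
tcp_pos: [0.4869, 0.1641, 0.1193]
orientation: [[-0.985, 0.174, 0.001], [0.174, 0.985, 0.0], [-0.001, 0.0, -1.0]]
force: [-0.9, 0.9, 1.4]
grip_width: 0.273
```

Emit:
move_arm(commands=[{"linear": [0,0,0.4],"turn": [0,0,0],"gripper": 0},{"linear": [0,0,0],"turn": [0,0,0],"gripper": 0}])

```text
t: 15.32
tcp_pos: [0.4869, 0.1641, 0.1193]
orientation: [[-0.985, 0.174, 0.001], [0.174, 0.985, 0.0], [-0.001, 0.0, -1.0]]
force: [-1.6, -1.0, 4.5]
grip_width: 0.277
```

Emit:
move_arm(commands=[{"linear": [0,-7,0],"turn": [0,0,0],"gripper": 0},{"linear": [0,-8,0],"turn": [0,0,0],"gripper": 0},{"linear": [0,-8,0.1],"turn": [0,0,0],"gripper": 0}])

```text
t: 15.7
tcp_pos: [0.4838, 0.1415, 0.1193]
orientation: [[-0.985, 0.174, 0.003], [0.174, 0.985, 0.002], [-0.002, 0.002, -1.0]]
force: [0.9, 3.5, 7.4]
grip_width: 0.272
```

Emit:
move_arm(commands=[{"linear": [0,-7,0],"turn": [0,0,0],"gripper": 0},{"linear": [0,-7,0],"turn": [0,0,0],"gripper": 0}])

```text
t: 15.95
tcp_pos: [0.4813, 0.1276, 0.1193]
orientation: [[-0.985, 0.174, 0.003], [0.174, 0.985, 0.002], [-0.002, 0.002, -1.0]]
force: [0.7, 3.0, 5.6]
grip_width: 0.272
```

Emit:
move_arm(commands=[{"linear": [0,-7,0],"turn": [0,0,0],"gripper": 0},{"linear": [0,-7,0],"turn": [0,0,0],"gripper": 0},{"linear": [0,-7,0],"turn": [0,0,0],"gripper": 0}])

```text
t: 16.32
tcp_pos: [0.4777, 0.1069, 0.1193]
orientation: [[-0.985, 0.174, 0.003], [0.174, 0.985, 0.002], [-0.002, 0.002, -1.0]]
force: [0.6, 2.8, 5.7]
grip_width: 0.275
```

Emit:
move_arm(commands=[{"linear": [0,-7,0],"turn": [0,0,0],"gripper": 0},{"linear": [0,-7,0],"turn": [0,0,0],"gripper": 0}])

```text
t: 16.58
tcp_pos: [0.4752, 0.0932, 0.1194]
orientation: [[-0.985, 0.174, 0.003], [0.174, 0.985, 0.002], [-0.002, 0.002, -1.0]]
force: [0.4, 4.0, 5.7]
grip_width: 0.271
```

Net force is about 7.4 N; I'll press a touch more.

Emit:
move_arm(commands=[{"linear": [0,-7,0.05],"turn": [0,0,0],"gripper": 0},{"linear": [0,-7,0],"turn": [0,0,0],"gripper": 0}])

```text
t: 16.82
tcp_pos: [0.4728, 0.0794, 0.1194]
orientation: [[-0.985, 0.174, 0.003], [0.174, 0.985, 0.002], [-0.002, 0.002, -1.0]]
force: [0.4, 3.3, 5.8]
grip_width: 0.275
```

Emit:
move_arm(commands=[{"linear": [0,-7,0],"turn": [0,0,0],"gripper": 0},{"linear": [0,-7,0],"turn": [0,0,0],"gripper": 0}])

```text
t: 17.08
tcp_pos: [0.4704, 0.0656, 0.1193]
orientation: [[-0.985, 0.174, 0.003], [0.174, 0.985, 0.002], [-0.002, 0.002, -1.0]]
force: [0.6, 3.2, 6.5]
grip_width: 0.274
```

Emit:
move_arm(commands=[{"linear": [0,-7,0],"turn": [0,0,0],"gripper": 0},{"linear": [0,-7,0],"turn": [0,0,0],"gripper": 0}])

```text
t: 17.32
tcp_pos: [0.4679, 0.0518, 0.1193]
orientation: [[-0.985, 0.174, 0.003], [0.174, 0.985, 0.002], [-0.002, 0.002, -1.0]]
force: [0.0, 3.1, 7.3]
grip_width: 0.272
```

Emit:
move_arm(commands=[{"linear": [0,-7,-0.05],"turn": [0,0,0],"gripper": 0},{"linear": [0,-7,0],"turn": [0,0,0],"gripper": 0}])

```text
t: 17.58
tcp_pos: [0.4654, 0.038, 0.1193]
orientation: [[-0.985, 0.174, 0.003], [0.174, 0.985, 0.002], [-0.002, 0.002, -1.0]]
force: [0.4, 2.8, 6.3]
grip_width: 0.274
```

Emit:
move_arm(commands=[{"linear": [0,-7,-0.05],"turn": [0,0,0],"gripper": 0},{"linear": [0,-7,0],"turn": [0,0,0],"gripper": 0}])

```text
t: 17.82
tcp_pos: [0.4629, 0.0242, 0.1193]
orientation: [[-0.985, 0.174, 0.002], [0.174, 0.985, 0.002], [-0.002, 0.002, -1.0]]
force: [0.1, 3.5, 6.6]
grip_width: 0.277
```

Emit:
move_arm(commands=[{"linear": [0,-7,0],"turn": [0,0,0],"gripper": 0},{"linear": [0,-7,0],"turn": [0,0,0],"gripper": 0}])

```text
t: 18.08
tcp_pos: [0.4604, 0.0104, 0.1193]
orientation: [[-0.985, 0.174, 0.002], [0.174, 0.985, 0.002], [-0.002, 0.002, -1.0]]
force: [1.4, 3.1, 6.5]
grip_width: 0.274
```

Emit:
move_arm(commands=[{"linear": [0,-7,0],"turn": [0,0,0],"gripper": 0},{"linear": [0,-7,0],"turn": [0,0,0],"gripper": 0},{"linear": [0,-3,0],"turn": [0,0,0],"gripper": 0}])

```text
t: 18.45
tcp_pos: [0.4573, -0.0065, 0.1192]
orientation: [[-0.985, 0.174, 0.002], [0.175, 0.985, 0.002], [-0.002, 0.002, -1.0]]
force: [1.0, 3.3, 6.5]
grip_width: 0.272
```

Run:
```python
from h import *
st()
b,d=snapshot("side"); cv2.imwrite("pics/c5.png",cv2.resize(b[120:300,200:400],None,fx=3,fy=3)); st()
```

```text
t 18.45 tcp [ 0.4573 -0.0065  0.1192] feeder mm [-26.5 -87.1] yaw 79.95 z [ 0.0022  0.0016 -1.    ] F [1.03 3.29 6.53] g 0.272
t 18.50 tcp [ 0.4572 -0.0067  0.1193] feeder mm [-26.5 -87.3] yaw 79.94 z [ 0.0021  0.0012 -1.    ] F [-0.4   2.38  6.42] g 0.277
```

View pics/c5.png

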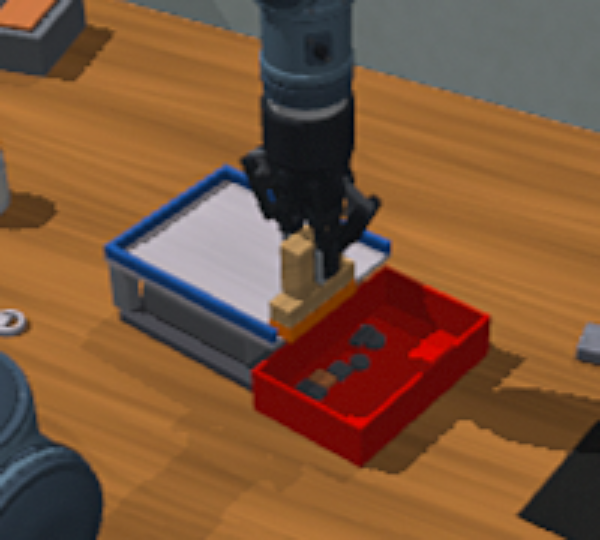

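The deck is clear and all six chips are in the tray (crop (310-385, 335-390)). I'll return the scraper.

Emit:
move_arm(commands=[{"linear": [0,0,-10],"turn": [0,0,0],"gripper": 0},{"linear": [0,0,-30],"turn": [0,0,0],"gripper": 0},{"linear": [0,0,-25],"turn": [0,0,0],"gripper": 0},{"linear": [-5,-35,0],"turn": [0,0,0],"gripper": 0},{"linear": [-7,-50,0],"turn": [0,0,0],"gripper": 0}])

```text
t: 19.12
tcp_pos: [0.453, -0.0927, 0.1837]
orientation: [[-0.985, 0.171, -0.001], [0.171, 0.985, -0.001], [0.001, -0.001, -1.0]]
force: [1.1, -0.1, -1.8]
grip_width: 0.269
```

Emit:
move_arm(commands=[{"linear": [-7,-50,0],"turn": [0,0,0],"gripper": 0},{"linear": [-7,-50,0],"turn": [0,0,0],"gripper": 0},{"linear": [-7,-50,0],"turn": [0,0,0],"gripper": 0},{"linear": [-4,-30,0],"turn": [0,0,0],"gripper": 0},{"linear": [-1,-14,0],"turn": [0,0,-0.045],"gripper": 0}])

```text
t: 19.75
tcp_pos: [0.4441, -0.2897, 0.1829]
orientation: [[-0.991, 0.131, -0.002], [0.131, 0.991, 0.0], [0.002, -0.0, -1.0]]
force: [-0.0, 0.6, -2.2]
grip_width: 0.274
```

Emit:
move_arm(commands=[{"linear": [0,0,20],"turn": [0,0,-0.04],"gripper": 0},{"linear": [0,0,40],"turn": [0,0,0],"gripper": 0},{"linear": [0,0,30],"turn": [0,0,0],"gripper": 0},{"linear": [0,0,0],"turn": [0,0,0],"gripper": 0},{"linear": [0,0,0],"turn": [0,0,0],"gripper": 0}])

```text
t: 20.38
tcp_pos: [0.4455, -0.2881, 0.0944]
orientation: [[-0.996, 0.09, 0.0], [0.09, 0.996, -0.001], [-0.0, -0.001, -1.0]]
force: [-0.2, -0.5, -2.4]
grip_width: 0.278
```

Run:
```python
from h import *
s,R=st(); print((1000*(R.T@(np.array([.446,-.288,.0473])-s["tcp_pos"]))).round(1))
```

```text
t 20.38 tcp [ 0.4455 -0.2881  0.0944] feeder mm [  10.8 -366.5] yaw 84.84 z [ 0.e+00 -5.e-04 -1.e+00] F [-0.19 -0.45 -2.41] g 0.278
[-0.5  0.1 47.1]
```

Emit:
move_arm(commands=[{"linear": [-0.5,0,20],"turn": [0,0,0],"gripper": 0},{"linear": [0,0,15],"turn": [0,0,0],"gripper": 0},{"linear": [0,0,8],"turn": [0,0,0],"gripper": 0},{"linear": [0,0,2],"turn": [0,0,0],"gripper": 0},{"linear": [0,0,1],"turn": [0,0,0],"gripper": 0}])

```text
t: 21.0
tcp_pos: [0.4463, -0.2879, 0.0478]
orientation: [[-0.996, 0.09, 0.0], [0.09, 0.996, -0.0], [-0.001, -0.0, -1.0]]
force: [0.1, -0.7, -1.5]
grip_width: 0.272
```

Emit:
move_arm(commands=[{"linear": [0,0,0.6],"turn": [0,0,0],"gripper": 0},{"linear": [0,0,0],"turn": [0,0,0],"gripper": 0}])

```text
t: 21.25
tcp_pos: [0.4464, -0.288, 0.0473]
orientation: [[-0.996, 0.09, 0.001], [0.09, 0.996, -0.001], [-0.001, -0.0, -1.0]]
force: [0.5, 0.0, -1.3]
grip_width: 0.27
```

Emit:
move_arm(commands=[{"linear": [0,0,0.4],"turn": [0,0,0],"gripper": 0},{"linear": [0,0,0],"turn": [0,0,0],"gripper": 0}])

```text
t: 21.5
tcp_pos: [0.4464, -0.288, 0.0473]
orientation: [[-0.996, 0.09, 0.001], [0.09, 0.996, -0.001], [-0.001, -0.001, -1.0]]
force: [-0.5, 1.6, 6.1]
grip_width: 0.273
```

Contact with the pad. I'll ease off slightly, open and withdraw straight up.

Emit:
move_arm(commands=[{"linear": [0,0,-0.5],"turn": [0,0,0],"gripper": 0},{"linear": [0,0,0],"turn": [0,0,0],"gripper": 0.5},{"linear": [0,0,0],"turn": [0,0,0],"gripper": 1},{"linear": [0,0,0],"turn": [0,0,0],"gripper": 1},{"linear": [0,0,0],"turn": [0,0,0],"gripper": 1}])

```text
t: 22.12
tcp_pos: [0.4459, -0.2877, 0.0469]
orientation: [[-0.996, 0.09, -0.0], [0.09, 0.996, 0.0], [0.0, 0.0, -1.0]]
force: [-0.3, -0.9, 0.4]
grip_width: 0.996
```

Emit:
move_arm(commands=[{"linear": [0,0,0],"turn": [0,0,0],"gripper": 1},{"linear": [0,0,-20],"turn": [0,0,0],"gripper": 1},{"linear": [0,0,-45],"turn": [0,0,0],"gripper": 1},{"linear": [0,0,-50],"turn": [0,0,0],"gripper": 1},{"linear": [0,0,-40],"turn": [0,0,0],"gripper": 1}])

```text
t: 22.75
tcp_pos: [0.4463, -0.2879, 0.2041]
orientation: [[-0.996, 0.09, 0.001], [0.09, 0.996, -0.001], [-0.001, -0.001, -1.0]]
force: [1.0, 0.3, -0.0]
grip_width: 1.0
```

Emit:
move_arm(commands=[{"linear": [40,-35,0],"turn": [0,0,0],"gripper": 1},{"linear": [40,-45,0],"turn": [0,0,0],"gripper": 1},{"linear": [0,-50,0],"turn": [0,0,0],"gripper": 1},{"linear": [0,-50,0],"turn": [0,0,0],"gripper": 1},{"linear": [0,0,0],"turn": [0,0,0],"gripper": 1}])

```text
t: 23.38
tcp_pos: [0.3494, -0.463, 0.2013]
orientation: [[-0.996, 0.093, 0.0], [0.093, 0.996, -0.001], [-0.0, -0.001, -1.0]]
force: [-0.3, 0.7, -0.9]
grip_width: 1.003
```

Run:
```python
from h import *
st()
p,d=snapshot("top");b,_=snapshot("side");P=cloud("top",d)
near=(d>0)&(np.hypot(P[...,0]-.446,P[...,1]+.288)<.075)
for lo,hi in((.08,.1),(.028,.042)):
    m=near&(P[...,2]>lo)&(P[...,2]<hi); print(lo,m.sum(),np.median(P[m][:,2]),rect(P[m][:,:2]))
cv2.imwrite("pics/c6.png",np.vstack([cv2.resize(p[140:310,80:500],(760,308)),cv2.resize(b[120:320,130:530],(570,285))[:, :].copy() if 0 else cv2.copyMakeBorder(cv2.resize(b[120:320,130:530],(570,285)),0,0,0,190,0)]))
```

```text
t 23.38 tcp [ 0.3494 -0.463   0.2013] feeder mm [ -53.5 -555.5] yaw 84.64 z [ 2.e-04 -1.e-03 -1.e+00] F [-0.27  0.67 -0.86] g 1.003
0.08 343 0.08970612487092224 (array([ 446.5, -289.2]), array([25. , 61.1]), 84.4)
0.028 161 0.03729190531003017 (array([ 446.5, -288.7]), array([23.7, 90.4]), 85.0)
```

View pics/c6.png

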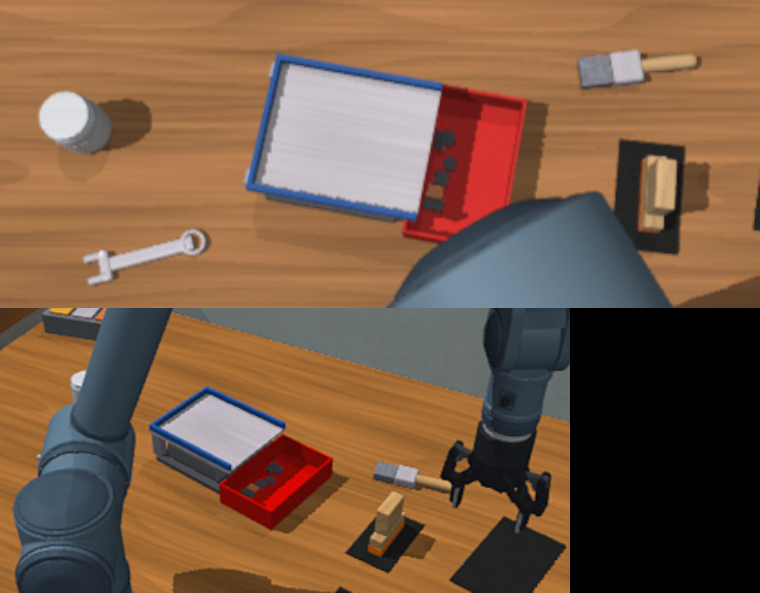

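The deck is empty and the chips lie in the tray (top crop (430-455, 130-205)). The scraper stands upright and centred on its pad at (657,193), and the tin, wrench and brush are where they were. I'll hand in.

```bash
python3 -c "
from cell import order
print(order.job_done())"
```

```text
the job is handed in; nothing more can be done
None
```

I wiped all six chips into the red tray in two strokes and handed the job in at about 23.5 s, well inside the 72 s limit.

- **Strokes:** one in each lane, from near the hinged back to just past the open edge. The sampled net push, allowing for the block's 1.7 N weight, was about 7 to 9.4 N along the strokes, and on the front half never above about 9.4 N. At the edge it was 8 to 8.6 N.
- **Springs:** the deck did not dip measurably, so the setting is the stiff one and the springs never came near bottoming.
- **Scraper:** it stands upright and released at about (446.5, -289) mm, within about 1 mm of the measured pad centre at (446, -288) mm.
- **Last pictures:** the deck is empty and the chips are in the tray. I counted six after the second stroke; in the final view they lie in clusters, partly in shadow. The tin, wrench and brush look unmoved by eye, the gripper is clear of everything, and no check failed.

Forces were read only at the end of each short move, so brief peaks in between would not show.

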